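# Slide the loupe carriage of a fly tray to its red stop

## Task

On the compartment tray, bring the loupe carriage up against the red stop bar: press down the yellow pad in the carriage's middle with a fingertip to free its brake, keep it down while you push the carriage all the way to the red bar, then let the pad come up so the carriage locks there. Do not force the carriage along while the pad is up, and leave the reel, the bottle and the spool where they stand.

Things in the scene. Friction and masses are not known exactly. Their poses are not given: they have to be found in the camera images.
- tray: shallow wooden tray of small compartments holding fishing flies, fixed to the table (all sizes here in mm); 190 (x) by 380 (y) by 46 high, walls 10 thick. Origin: centre of its underside. Its own y axis runs along its long side: the carriage slides along it. The tray's place and yaw vary.
- carriage_mid (a point): centre of the carriage in plan, at its black frame's rim, 68 above the table; axes as the tray's. The carriage is a bridge across the tray, 184 (x) by 92 (y): two aluminium wings 12 thick with a round lens each (up to 20 high) and between them a black frame 72 (x) by 92 (y) by 22 high round an open well 60 (x) by 48 (y). It cannot be lifted or turned.
- pad_top (a point): centre of the yellow pad's upper face. The pad fills the floor of the well in the carriage; when up it lies 12 below the frame's rim, 56 above the table. It goes straight down against a spring and travels with the carriage. The well's walls across the sliding direction are 22 thick, its side walls 6.
- carriage (a joint): how far the carriage has slid along the tray's +y from the tray's middle, m; starts within 0.025 of 0 and runs between the two bars. With the pad up a brake holds it against about 10 N; with the pad down it slides against about 2 N. A fingertip moved sideways with the pad down drags it by friction or by the well's wall. It locks where the pad is let up.
- pad (a joint): how far the yellow pad is pressed down, m: 0 up (braked), 0.007 fully down. It starts to give at about 8 N and takes about 9.5 N fully down; the brake is off from 0.001 on
- red_stop: red bar fixed across the tray's side walls, 190 (tray x) by 12 (tray y) by 14 high, a small brass screw on each end. Origin: centre of its underside, 46 above the table; axes as the tray's. It lies near one end of the tray, 130 to 160 from the tray's middle; which end varies. It does not move. With the carriage against it their centres are 52 apart.
- white_stop: the same bar in white near the tray's other end; not the one to use
- reel: fly reel lying flat, loose: dark discs 76 across, 30 high, orange core, a small wooden knob on top up to 44 high. Origin: centre of its underside. Beside the tray's long side at -x. Leave it alone.
- bottle: small upright amber bottle, loose, 34 across, 85 high, black cap. Origin: centre of its underside. Beside the tray's long side at +x. Leave it alone.
- spool: blue line spool lying flat, loose, 50 across, 16 high. Origin: centre of its underside. Beside the tray's long side at +x. Leave it alone.

How it is judged:
By the outcome, as a careful person would: the job done as asked, in the order asked, and still so for the second after the job is handed in, with the robot touching nothing.
It also fails if it takes over 35 s, if anything falls off the work surface, if the arm or the gripper's body presses on something with over 40 N, if the wrist force passes 120 N, or if a joint passes its speed limit or range.

## Robot

A 6-joint arm with a two-finger parallel gripper is mounted at the origin on the work surface. World frame = base frame: x ahead of the robot, y to its left, z up, the work surface at z = 0. Lengths are in m, angles in degrees, forces in N, time in s.
With the tool pointing down it reaches from about 0.3 to 0.875 m from the base axis. Payload 4.2 kg.
Tool frame: the origin (TCP) lies on the centre line of the jaws, within the pads' length; the fingertips stand r.finger_overhang ahead of it and the grasp point (between the pads) lies 11 mm behind it (r.finger_overhang is the distance from the TCP to the fingertips, in m); z points along the fingers, y is the direction in which the jaws open and shut (so a half turn about z gives the same grasp; the last joint's range is limited). The gripper opens to 85 mm and grips with 20 to 120 N. Pads are 22 mm wide; open, the fingers measure 114 mm over their backs; the gripper's body (76 mm by 85 mm) begins 54 mm behind the grasp point. The pads swing forward as they close: fully open they stand 13 mm farther back than shut.
Start: joints at [62.051, 18.312, 89.639, -0, 72.044, -1.146], TCP at [0.259, 0.513, 0.239] pointing down, gripper open.
Joint ranges: [-177.97, 177.97], [-48.28, 115.42], [12.27, 149.76], [-77.06, 257.06], [2.81, 150.46], [-146.56, 146.56]. Speed limits (degrees/s): [147.25, 147.25, 180, 180, 180, 180].

## Interface

Orientations are given as a 3x3 rotation matrix whose columns are the frame's x, y, z axes.
In Python, from plant import r gives the robot as it stands.
- The arm moves only by the tool jog_arm, never from a script. Its argument "steps" is a list of rows, each an object of numbers: "tx", "ty", "tz": the shift along the tool's x, y, z in cm; "rx", "ry", "rz": the turn, a rotation vector about the tool's x, y, z in rad. In form: [{"tx": .., "ty": .., "tz": .., "rx": .., "ry": .., "rz": ..}, ...]. A call has 1 to 10 rows; each row is the pose to reach, as a shift and turn from the pose commanded when the call began, along the tool's axes at that moment; what a row does not reach only later rows make up. A row lasts 1/10 s, in which the tool goes at most 50 mm and 8.59 degrees, less where a joint would pass 70% of its speed; a pose out of reach is approached as far as the arm can. A call with a gripper value outside its range is refused whole. "grip" is the finger opening in cm, from 0 to 8.54, set as the call begins (left out, the last holds). The fingers move at their own pace and stop on an object; "force" is the grip in N (left out, the last holds). Time passes only in rows, so rows that repeat a pose let the fingers close. It gives the time, the measured TCP pose, the force and the opening at its end, in the units of the state.
- r.get_obs(): the state, without advancing time (a new reading comes with each control period).
- r.capture(name): name is "scene" or "top" or "wrist"; returns a dict with "frame" (400x640x3 uint8, red, green, blue), "fovy" (degrees; the focal length in pixels is half the picture's height over the tangent of half this angle, whatever the lens; pixels are square), "cx", "cy" (the principal point, pixels), "distortion" ([k1, k2, p1, p2, k3] as OpenCV has them; the pictures are not rectified), "R" (3x3) and "t" (3): a world point X has camera coordinates R X + t. Camera axes: x right, y down, z forward; pixel columns grow to the right and rows downward; lengths in m; the calibration is good to about 2 mm. A picture is of the moment at which its call begins. There is no depth.
- r.hand_in(): hands the job in, once; it reports no verdict.
Trained networks look in a picture, given as the dict that the camera call returned (one of the last four; its "shot" number tells which), for a name from the list of things; names that differ only in an ending like _2 or _b are one class to them, and where a whole thing is asked for, a point or a joint stands for the part that bears it (a point fixed in the world has none). Each returns a list of dicts, best first, with "score" (0 to 1); they miss things now and then, are a little off and sometimes report something else, mostly with a low value. They report only what shows in the picture. A call takes as long as a camera call.
- r.boxes_of(picture, thing): "location" ([x, y, z] in m, in world coordinates, good to about 4 mm: the middle of the surface that is visible of it).
- r.tip_of(picture, thing): "location" ([x, y, z] in m, in world coordinates, good to about 4 mm: a listed point, or the origin of a listed thing).
The state is a dict: "time_s": time; "joint_pos": joint angles; "dq": joint speeds; "effort": joint torques, N m; "tcp_pos": TCP position; "tcp_rot": TCP orientation; "force": force on the tool from outside, world axes, zero at the start; "torque": the same for the moment, N m; "gripper_width": finger opening in m.
Only numpy, scipy, OpenCV 4.12 (cv2) and the standard library are available. Lean on these libraries where they do the work, as an engineer would, in place of code of your own. Each camera call takes 0.05 s, during which the arm holds its last target. There are 200 camera calls.

## Working session

There is one attempt and no reset: what is moved stays moved. The work goes in short steps, Python scripts to look and compute and a tool call to move; the robot and the scene stay as the last step left them, time stands still between calls to the robot, and variables do not carry over. Pictures are saved under pics/ and viewed, about 8 in all and at most 12, crops included, and the job is handed in when it is done.

Besides the shell and the picture viewer there is one more tool, called in YAML: its name, and indented under it one key for each argument. jog_arm: Moves the arm, as the interface text tells. Its arguments: {"type":"object","properties":{"steps":{"type":"array","items":{"type":"object","properties":{"tx":{"type":"number"},"ty":{"type":"number"},"tz":{"type":"number"},"rx":{"type":"number"},"ry":{"type":"number"},"rz":{"type":"number"}}}},"grip":{"type":"number"},"force":{"type":"number"}},"required":["steps"]}

```bash
ls; mkdir -p pics; python3 - <<'E'
from plant import r
import cv2,numpy as np
o=r.get_obs();print(o['time_s'],o['tcp_pos'],o['tcp_rot'],o['gripper_width'],r.finger_overhang)
ims=[]
for n in ['scene','top']:
    c=r.capture(n);ims.append(c['frame'])
    for t in ['carriage_mid','pad_top','red_stop','white_stop','tray','reel','bottle','spool']:
        print(n,t,[(np.round(d['location'],4),round(d['score'],2)) for d in r.tip_of(c,t)[:2]])
    cv2.imwrite(f'pics/{n}.png',c['frame'][:,:,::-1])
E
```

```text
pics
0.0 [0.25905729 0.51280986 0.2384582 ] [[-8.92584383e-01  4.50879611e-01 -8.34498099e-04]
 [ 4.50880383e-01  8.92582927e-01 -1.61185234e-03]
 [ 1.81074003e-05 -1.81497305e-03 -9.99998353e-01]] 0.08534996076529469 0.008
scene carriage_mid [(array([0.5041, 0.1019, 0.0649]), 0.56)]
scene pad_top [(array([0.5069, 0.1043, 0.06  ]), 0.49)]
scene red_stop [(array([ 0.5188, -0.0319,  0.0473]), 0.67), (array([0.5062, 0.1056, 0.0605]), 0.5)]
scene white_stop [(array([0.4927, 0.2529, 0.0489]), 0.74), (array([ 0.5194, -0.0343,  0.0482]), 0.44)]
scene tray [(array([0.5085, 0.1113, 0.0022]), 0.62)]
scene reel [(array([ 0.3247,  0.1741, -0.0016]), 0.68)]
scene bottle [(array([ 0.5066,  0.1092, -0.    ]), 0.49)]
scene spool [(array([ 0.6662, -0.0099, -0.0009]), 0.9)]
top carriage_mid [(array([0.5066, 0.1006, 0.0662]), 0.84)]
top pad_top [(array([0.5054, 0.1015, 0.0561]), 0.68)]
top red_stop [(array([ 0.5189, -0.037 ,  0.044 ]), 0.71)]
top white_stop [(array([0.4932, 0.2496, 0.0482]), 0.64), (array([ 0.6462,  0.2153, -0.0012]), 0.52)]
top tray [(array([ 0.5038,  0.1134, -0.0027]), 0.91)]
top reel [(array([ 0.3313,  0.1753, -0.0007]), 0.79)]
top bottle [(array([ 6.438e-01,  2.135e-01, -5.000e-04]), 0.87), (array([0.5063, 0.0997, 0.0538]), 0.22)]
top spool [(array([ 6.663e-01, -5.900e-03,  5.000e-04]), 0.93), (array([0.5057, 0.1025, 0.0574]), 0.59)]
```

View pics/top.png

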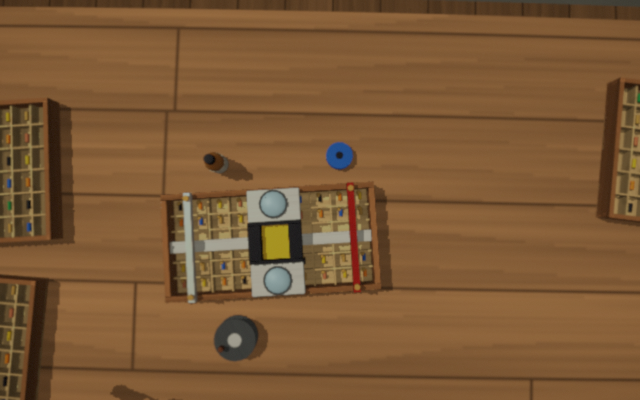

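View pics/scene.png

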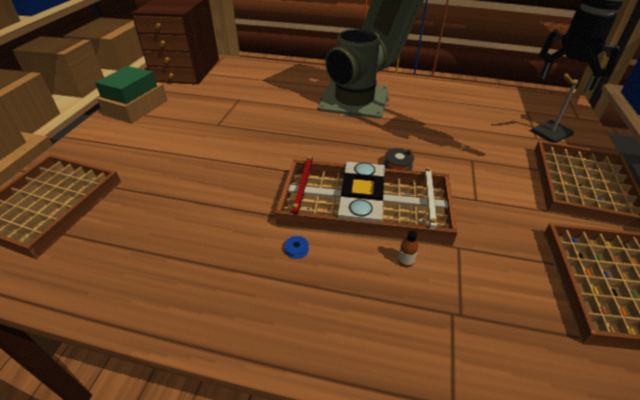

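The top view has the carriage's pad at about (275,242), the red bar at about (354,238) on the right (world -y) and the white bar at (189,248). In the scene view the red bar is at (302,185). The carriage therefore has to go toward tray -y. I'll refine the positions from pixels.

```bash
cat > h.py <<'E'
import cv2,numpy as np
def blob(c,kind,roi=None):
    h=cv2.cvtColor(c['frame'],cv2.COLOR_RGB2HSV)
    lo,hi={'y':((20,150,80),(35,255,255)),'r':((0,215,60),(4,255,255))}[kind]
    m=cv2.inRange(h,lo,hi)
    if kind=='r': m|=cv2.inRange(h,(176,200,60),(180,255,255))
    n,l,s,ce=cv2.connectedComponentsWithStats(m)
    i=1+np.argmax(s[1:,4]); return ce[i],s[i]
def ray(c,uv,z):
    f=200/np.tan(np.radians(c['fovy']/2));K=np.array([[f,0,c['cx']],[0,f,c['cy']],[0,0,1]])
    p=cv2.undistortPoints(np.array([[uv]],float),K,np.array(c['distortion'],float))[0,0]
    R=np.array(c['R']);o=-R.T@np.array(c['t']);d=R.T@np.array([p[0],p[1],1]);return o+d*(z-o[2])/d[2]
E
python3 - <<'E'
from plant import r
from h import *
for n in ['top','scene']:
    c=r.capture(n)
    for k,z in (('y',.056),('r',.060)):
        uv,s=blob(c,k);print(n,k,uv,s,ray(c,uv,z))
o=r.get_obs();R=o['tcp_rot'];p=o['tcp_pos']
print(R.T@(np.array([.506,.1015,.13])-p)*100)
E
```

```text
top y [275.62891046 241.55231931] [262 224  28  36 927] [0.50508817 0.09992838 0.056     ]
top r [353.05413105 236.98575499] [348 191  12  93 351] [ 0.51612062 -0.0342464   0.06      ]
scene y [362.03819444 186.37152778] [352 179  22  16 288] [0.50137611 0.10081724 0.056     ]
scene r [303.19396552 180.64224138] [295 160  17  45 232] [ 0.51780186 -0.03141983  0.06      ]
[-40.58882839 -25.62744373  10.9308398 ]
```

jog_arm:
  steps:
    - {"tx":-40.6,"ty":-25.7,"tz":8,"rz":1.014}
    - {"tx":-40.6,"ty":-25.7,"tz":8,"rz":1.014}
    - {"tx":-40.6,"ty":-25.7,"tz":8,"rz":1.014}
    - {"tx":-40.6,"ty":-25.7,"tz":8,"rz":1.014}
    - {"tx":-40.6,"ty":-25.7,"tz":8,"rz":1.014}
    - {"tx":-40.6,"ty":-25.7,"tz":8,"rz":1.014}
    - {"tx":-40.6,"ty":-25.7,"tz":8,"rz":1.014}
    - {"tx":-40.6,"ty":-25.7,"tz":8,"rz":1.014}
    - {"tx":-40.6,"ty":-25.7,"tz":8,"rz":1.014}
    - {"tx":-40.6,"ty":-25.7,"tz":8,"rz":1.014}
  grip: 0
  force: 40

```text
invalid input
```

jog_arm:
  steps:
    - {"tx":0}
    - {"tx":0}
    - {"tx":0}

```text
invalid input
```

```bash
python3 - <<'E'
from plant import r
from h import *
o=r.get_obs();p=o['tcp_pos'];R=o['tcp_rot'];print(o['time_s'],p,R,o['force'],o['gripper_width'])
c=r.capture('wrist');cv2.imwrite('pics/w1.png',c['frame'][:,:,::-1])
for k,z in (('y',.056),('r',.060)):
    uv,s=blob(c,k);w=ray(c,uv,z);print(k,uv,s,w,R.T@(w-p)*100)
for t in ['carriage_mid','pad_top','red_stop']:print(t,[(np.round(d['location'],4),round(d['score'],2)) for d in r.tip_of(c,t)[:2]])
E
```

```text
1.0 [0.25926983 0.51324981 0.2393459 ] [[-8.92567479e-01  4.50913841e-01  4.73991830e-05]
 [ 4.50913844e-01  8.92567472e-01  1.19478350e-04]
 [ 1.15674727e-05  1.28015437e-04 -9.99999992e-01]] [ 0.27029159  0.32949152 -0.0779512 ] 0.08519367690018811
y [411.64383562  69.54794521] [407  63  10  15  73] [0.19653206 0.65665309 0.056     ] [12.06580925  9.96843029 18.33600577]Traceback (most recent call last):
  File "<stdin>", line 6, in <module>
  File "h.py", line 8, in blob
    i=1+np.argmax(s[1:,4]); return ce[i],s[i]
        ~~~~~~~~~^^^^^^^^^
    return _wrapfunc(a, 'argmax', axis=axis, out=out, **kwds)
    return bound(*args, **kwds)
ValueError: attempt to get argmax of an empty sequence
```

View pics/w1.png

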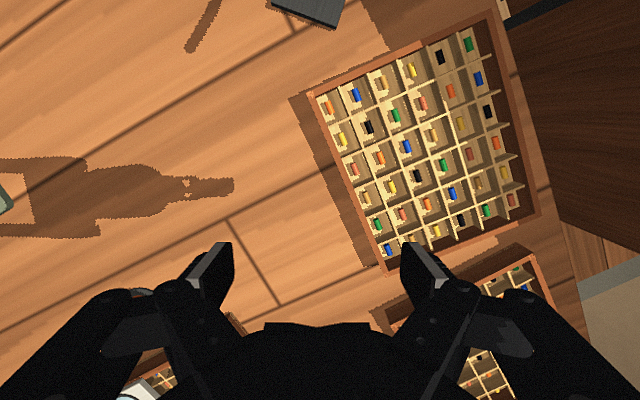

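The move was refused, so the arm hasn't moved and the wrist view shows only a distractor tray. The call probably needs all six keys in each row.

jog_arm:
  steps:
    - {"tx":-40.6,"ty":-25.7,"tz":8,"rx":0,"ry":0,"rz":1.014}
    - {"tx":-40.6,"ty":-25.7,"tz":8,"rx":0,"ry":0,"rz":1.014}
    - {"tx":-40.6,"ty":-25.7,"tz":8,"rx":0,"ry":0,"rz":1.014}
    - {"tx":-40.6,"ty":-25.7,"tz":8,"rx":0,"ry":0,"rz":1.014}
    - {"tx":-40.6,"ty":-25.7,"tz":8,"rx":0,"ry":0,"rz":1.014}
    - {"tx":-40.6,"ty":-25.7,"tz":8,"rx":0,"ry":0,"rz":1.014}
    - {"tx":-40.6,"ty":-25.7,"tz":8,"rx":0,"ry":0,"rz":1.014}
    - {"tx":-40.6,"ty":-25.7,"tz":8,"rx":0,"ry":0,"rz":1.014}
    - {"tx":-40.6,"ty":-25.7,"tz":8,"rx":0,"ry":0,"rz":1.014}
    - {"tx":-40.6,"ty":-25.7,"tz":8,"rx":0,"ry":0,"rz":1.014}
  grip: 0
  force: 40

```text
time_s: 2.05
tcp_pos: [0.5069, 0.0982, 0.159]
tcp_rot: [[-0.087, 0.996, 0.0], [0.996, 0.087, -0.0], [-0.0, 0.0, -1.0]]
force: [-0.5, 0.4, 0.3]
gripper_width: -0.0001
```

```bash
python3 - <<'E'
from plant import r
from h import *
o=r.get_obs();p=o['tcp_pos'];R=o['tcp_rot'];print(o['time_s'],p,o['force'],o['gripper_width'])
c=r.capture('wrist');cv2.imwrite('pics/w2.png',c['frame'][:,:,::-1])
for t in ['carriage_mid','pad_top','red_stop']:print(t,[(np.round(d['location'],4),round(d['score'],2)) for d in r.tip_of(c,t)[:2]])
for k,z in (('y',.056),('r',.060)):
    uv,s=blob(c,k);w=ray(c,uv,z);print(k,uv,s,w,R.T@(w-p)*100)
E
```

```text
2.05 [0.50687429 0.09821396 0.15900006] [-0.47523289  0.44807043  0.25795725] -0.00013798601243123154
carriage_mid [(array([0.5058, 0.098 , 0.0672]), 0.59)]
pad_top [(array([0.5048, 0.1034, 0.0563]), 0.95)]
red_stop [(array([ 0.5184, -0.0368,  0.0473]), 0.53)]
y [315.12054795 198.22979452] [ 283  173   67   49 2920] [0.50567687 0.1000495  0.056     ] [ 0.19624794 -0.1074554  10.29990704]
r [404.42857143 318.97142857] [399 316  11   9  35] [ 0.60434332 -0.01432125  0.06      ] [-12.0592011    8.72243592   9.90700494]
```

View pics/w2.png

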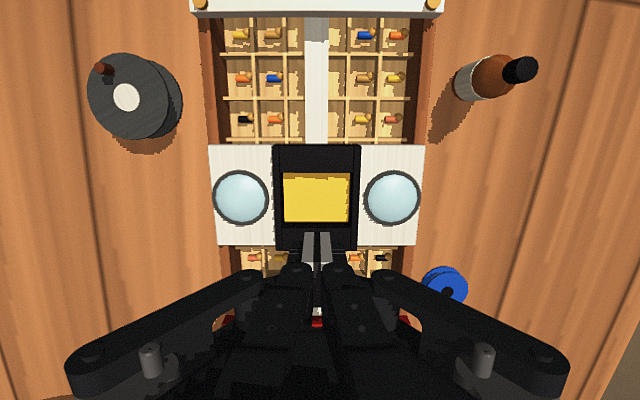

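The tool is aligned with the tray. The pad is at (283–350, 173–222) in the wrist view, within 2 mm of the tool axis. Next I go down to just above the pad.

jog_arm:
  steps:
    - {"tx":0.2,"ty":-0.1,"tz":4.5,"rx":0,"ry":0,"rz":0}
    - {"tx":0.2,"ty":-0.1,"tz":7.5,"rx":0,"ry":0,"rz":0}
    - {"tx":0.2,"ty":-0.1,"tz":8.8,"rx":0,"ry":0,"rz":0}
    - {"tx":0.2,"ty":-0.1,"tz":9.1,"rx":0,"ry":0,"rz":0}
    - {"tx":0.2,"ty":-0.1,"tz":9.1,"rx":0,"ry":0,"rz":0}

```text
time_s: 2.75
tcp_pos: [0.5044, 0.1038, 0.0686]
tcp_rot: [[-0.09, 0.996, 0.0], [0.996, 0.09, 0.0], [0.0, 0.0, -1.0]]
force: [0.1, 0.5, 0.5]
gripper_width: -0.0002
```

jog_arm:
  steps:
    - {"tx":-0.3,"ty":0,"tz":0.2,"rx":0,"ry":0,"rz":0}
    - {"tx":-0.3,"ty":0,"tz":0.6,"rx":0,"ry":0,"rz":0}
    - {"tx":-0.3,"ty":0,"tz":0.9,"rx":0,"ry":0,"rz":0}
    - {"tx":-0.3,"ty":0,"tz":0.9,"rx":0,"ry":0,"rz":0}

```text
time_s: 3.15
tcp_pos: [0.5059, 0.0999, 0.0606]
tcp_rot: [[-0.089, 0.996, 0.003], [0.996, 0.089, 0.001], [0.001, 0.003, -1.0]]
force: [-1.4, 0.3, 8.2]
gripper_width: 0.0001
```

jog_arm:
  steps:
    - {"tx":0,"ty":0,"tz":0.3,"rx":0,"ry":0,"rz":0}
    - {"tx":0,"ty":0,"tz":0.5,"rx":0,"ry":0,"rz":0}
    - {"tx":0,"ty":0,"tz":0.5,"rx":0,"ry":0,"rz":0}

```text
time_s: 3.45
tcp_pos: [0.5059, 0.0999, 0.0569]
tcp_rot: [[-0.089, 0.996, 0.003], [0.996, 0.089, 0.001], [0.001, 0.003, -1.0]]
force: [-3.5, -0.1, 15.9]
gripper_width: 0.0004
```

jog_arm:
  steps:
    - {"tx":-0.3,"ty":0,"tz":0,"rx":0,"ry":0,"rz":0}
    - {"tx":-0.8,"ty":0,"tz":0,"rx":0,"ry":0,"rz":0}
    - {"tx":-1.4,"ty":0,"tz":0,"rx":0,"ry":0,"rz":0}
    - {"tx":-2.0,"ty":0,"tz":0,"rx":0,"ry":0,"rz":0}
    - {"tx":-2.6,"ty":0,"tz":0,"rx":0,"ry":0,"rz":0}
    - {"tx":-3.2,"ty":0,"tz":0,"rx":0,"ry":0,"rz":0}
    - {"tx":-3.8,"ty":0,"tz":0,"rx":0,"ry":0,"rz":0}
    - {"tx":-4.4,"ty":0,"tz":0,"rx":0,"ry":0,"rz":0}
    - {"tx":-5.0,"ty":0,"tz":0,"rx":0,"ry":0,"rz":0}
    - {"tx":-5.0,"ty":0,"tz":0,"rx":0,"ry":0,"rz":0}

```text
time_s: 4.45
tcp_pos: [0.5103, 0.0494, 0.0569]
tcp_rot: [[-0.088, 0.996, 0.003], [0.996, 0.088, 0.0], [-0.0, 0.003, -1.0]]
force: [-4.0, -2.2, 16.7]
gripper_width: -0.0004
```

```bash
python3 - <<'E'
from plant import r
from h import *
o=r.get_obs();print(o['time_s'],o['tcp_pos'],o['force'])
c=r.capture('top')
for t in ['carriage_mid','pad_top','red_stop']:print(t,[(np.round(d['location'],4),round(d['score'],2)) for d in r.tip_of(c,t)[:2]])
cv2.imwrite('pics/t2.png',cv2.resize(c['frame'][140:360,140:400,::-1],None,fx=3,fy=2.7))
E
```

```text
4.45 [0.51029698 0.04935643 0.05689739] [-4.00816525 -2.22189158 16.7268806 ]
carriage_mid [(array([0.3311, 0.1766, 0.0024]), 0.53)]
pad_top []
red_stop [(array([ 0.5188, -0.0353,  0.0439]), 0.71)]
```

View pics/t2.png

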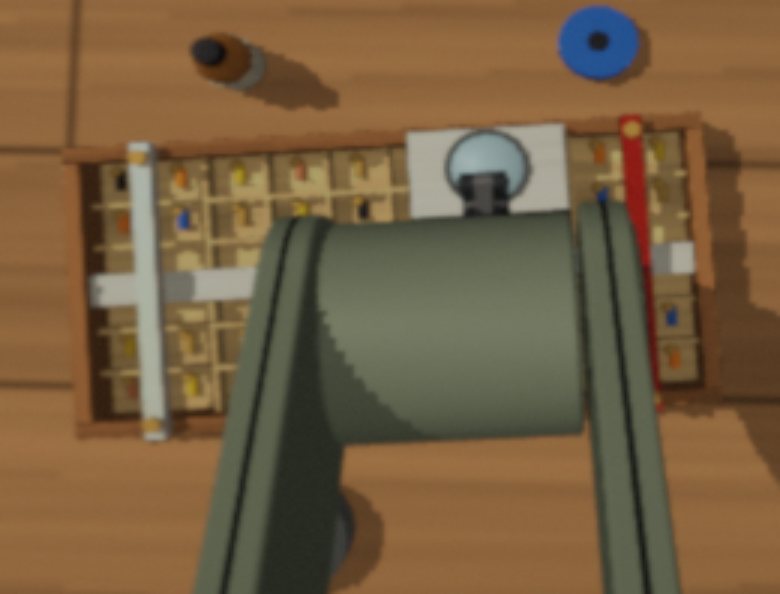

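The carriage has followed. In the crop its wing's right edge is at x≈567 and the red bar's near edge is at about 620. I'll carry on to the bar.

jog_arm:
  steps:
    - {"tx":-0.3,"ty":0,"tz":0,"rx":0,"ry":0,"rz":0}
    - {"tx":-0.8,"ty":0,"tz":0,"rx":0,"ry":0,"rz":0}
    - {"tx":-1.3,"ty":0,"tz":0,"rx":0,"ry":0,"rz":0}
    - {"tx":-1.8,"ty":0,"tz":0,"rx":0,"ry":0,"rz":0}
    - {"tx":-2.3,"ty":0,"tz":0,"rx":0,"ry":0,"rz":0}
    - {"tx":-2.6,"ty":0,"tz":0,"rx":0,"ry":0,"rz":0}
    - {"tx":-2.9,"ty":0,"tz":0,"rx":0,"ry":0,"rz":0}
    - {"tx":-3.1,"ty":0,"tz":0,"rx":0,"ry":0,"rz":0}
    - {"tx":-3.3,"ty":0,"tz":0,"rx":0,"ry":0,"rz":0}
    - {"tx":-3.5,"ty":0,"tz":0,"rx":0,"ry":0,"rz":0}

```text
time_s: 5.65
tcp_pos: [0.5131, 0.0164, 0.0569]
tcp_rot: [[-0.086, 0.996, 0.003], [0.996, 0.086, 0.003], [0.003, 0.003, -1.0]]
force: [-4.8, 11.6, 15.7]
gripper_width: -0.0
```

jog_arm:
  steps:
    - {"tx":-0.1,"ty":0,"tz":0,"rx":0,"ry":0,"rz":0}
    - {"tx":-0.2,"ty":0,"tz":0,"rx":0,"ry":0,"rz":0}
    - {"tx":-0.3,"ty":0,"tz":0,"rx":0,"ry":0,"rz":0}
    - {"tx":-0.3,"ty":0,"tz":0,"rx":0,"ry":0,"rz":0}

```text
time_s: 6.05
tcp_pos: [0.5137, 0.0144, 0.0569]
tcp_rot: [[-0.086, 0.996, 0.003], [0.996, 0.086, 0.004], [0.004, 0.004, -1.0]]
force: [-3.5, 10.3, 16.1]
gripper_width: -0.0001
```

The lateral force rose to about 11 N at y≈0.016, as expected if the carriage is against the bar and the finger is now sliding on the pad. I'll check that before letting the pad up.

```bash
python3 - <<'E'
from plant import r
from h import *
o=r.get_obs();print(o['time_s'],o['tcp_pos'],o['force'])
a=r.capture('top');b=r.capture('scene')
A=cv2.resize(a['frame'][165:315,260:400,::-1],(560,600));B=cv2.resize(b['frame'][150:225,270:370,::-1],None,fx=2.4,fy=4)
im=np.zeros((600,800,3),np.uint8);im[:,:560]=A;im[:300,560:]=B
cv2.imwrite('pics/t3.png',im)
E
```

```text
6.05 [0.51366353 0.01435946 0.05686893] [-3.53546495 10.31654297 16.10607762]
```

View pics/t3.png

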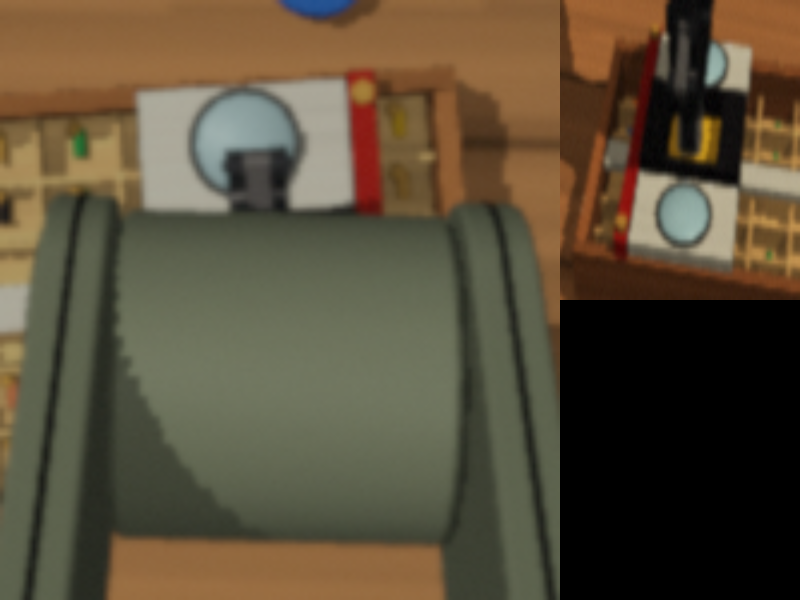

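Both views show the carriage's edge against the red bar with no gap, at x≈350 in the top crop. Now I lift straight up.

jog_arm:
  steps:
    - {"tx":0,"ty":0,"tz":-0.3,"rx":0,"ry":0,"rz":0}
    - {"tx":0,"ty":0,"tz":-0.7,"rx":0,"ry":0,"rz":0}
    - {"tx":0,"ty":0,"tz":-1.2,"rx":0,"ry":0,"rz":0}
    - {"tx":0,"ty":0,"tz":-1.8,"rx":0,"ry":0,"rz":0}
    - {"tx":0,"ty":0,"tz":-3.5,"rx":0,"ry":0,"rz":0}
    - {"tx":0,"ty":0,"tz":-7,"rx":0,"ry":0,"rz":0}
    - {"tx":4,"ty":0,"tz":-11,"rx":0,"ry":0,"rz":0}
    - {"tx":9,"ty":0,"tz":-13,"rx":0,"ry":0,"rz":0}
    - {"tx":12,"ty":0,"tz":-13,"rx":0,"ry":0,"rz":0}
    - {"tx":12,"ty":0,"tz":-13,"rx":0,"ry":0,"rz":0}

```text
time_s: 7.15
tcp_pos: [0.5022, 0.1351, 0.1857]
tcp_rot: [[-0.093, 0.996, 0.003], [0.996, 0.093, 0.002], [0.002, 0.003, -1.0]]
force: [-0.3, -0.6, 0.3]
gripper_width: -0.0003
```

jog_arm:
  steps:
    - {"tx":5,"ty":-5,"tz":-4,"rx":0,"ry":0,"rz":0}
    - {"tx":9,"ty":-8,"tz":-4,"rx":0,"ry":0,"rz":0}
    - {"tx":13,"ty":-10,"tz":-4,"rx":0,"ry":0,"rz":0}
    - {"tx":16,"ty":-12,"tz":-4,"rx":0,"ry":0,"rz":0}
    - {"tx":16,"ty":-12,"tz":-4,"rx":0,"ry":0,"rz":0}

```text
time_s: 7.65
tcp_pos: [0.3657, 0.2822, 0.2244]
tcp_rot: [[-0.093, 0.996, -0.001], [0.996, 0.093, 0.001], [0.001, -0.001, -1.0]]
force: [-0.4, -1.0, -0.1]
gripper_width: 0.0002
```

```bash
python3 - <<'E'
from plant import r
from h import *
o=r.get_obs();print(o['time_s'],o['tcp_pos'],o['force'])
a=r.capture('top')
for t in ['carriage_mid','pad_top','red_stop','reel','bottle','spool']:print(t,[(np.round(d['location'],4),round(d['score'],2)) for d in r.tip_of(a,t)[:2]])
cv2.imwrite('pics/t4.png',cv2.resize(a['frame'][130:380,140:400,::-1],None,fx=2.4,fy=2.4))
E
```

```text
7.65 [0.3657022  0.2821847  0.22437787] [-0.43511333 -0.97189878 -0.12256119]
carriage_mid [(array([0.5151, 0.0179, 0.0657]), 0.8)]
pad_top [(array([0.5131, 0.0195, 0.058 ]), 0.7), (array([ 0.5042,  0.1128, -0.0019]), 0.46)]
red_stop [(array([ 0.5216, -0.0343,  0.0442]), 0.64)]
reel []
bottle [(array([ 6.429e-01,  2.158e-01, -2.000e-04]), 0.71)]
spool [(array([ 0.6681, -0.0077,  0.0037]), 0.97), (array([0.5131, 0.0179, 0.0674]), 0.43)]
```

View pics/t4.png

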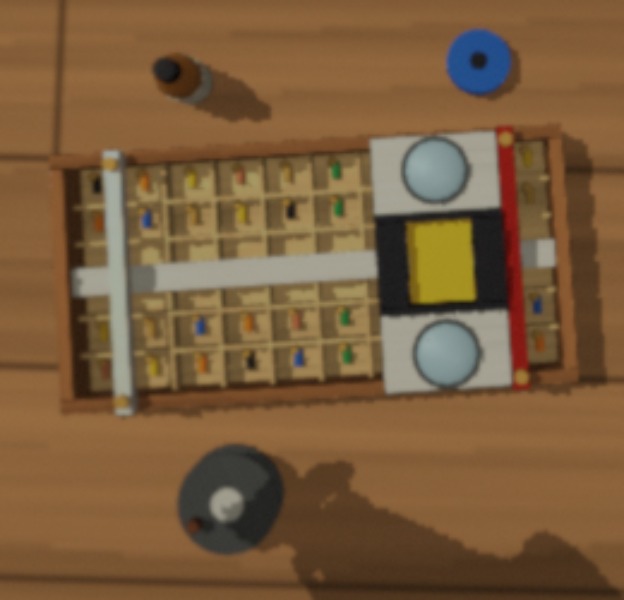

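The carriage sits flush against the red bar at crop x≈500, the pad is up, and the reel, bottle and spool are where they were. The arm is clear of everything.

```bash
python3 -c "
from plant import r
print(r.hand_in())"
```

```text
the job is handed in; nothing more can be done
None
```

The carriage is against the red stop bar and should be locked there: the pad is released and the job is handed in at about 7.7 s. I pressed the yellow pad to its bottom with the closed fingertips (about 16 N). I kept it down while pushing the carriage about 85 mm toward tray −y, until the lateral force rose to about 11 N. Then I lifted straight up and moved the arm clear.

**Last checks:**
- **Contact with the bar:** the top and scene pictures before the lift, and the top picture after it, show no gap. The measured distance between the carriage and bar centres is about 52.6 mm, against 52 expected.
- **Pad:** it measured 58 mm above the table, within the 4 mm accuracy of its 56 mm "up" height. I did not test the brake directly.
- **Loose things:** the bottle and spool measure within about 3 mm of their starting places. The network missed the reel in the last picture, but by eye it is where it stood.
- **Robot:** the force readings at the end are within 1 N of zero, with nothing touching.

My first move call was refused because the rows need all six values. It used no robot time and moved nothing.

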